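Clear the bathroom ledge after the morning rush

ROBOT

A 6-joint arm with a two-finger parallel gripper is mounted at the origin on the work surface. World frame = base frame: x ahead of the robot, y to its left, z up, the work surface at z = 0. Lengths are in mm, angles in rad, forces in N, time in s.
With the tool pointing down it reaches from about 275 to 725 mm from the base axis. Payload 5.6 kg.
Tool frame: the origin (TCP) lies at the very end of the fingers, on their centre line; the grasp point (between the pads) lies 19 mm behind it (grasp_offset is the distance from the TCP to the grasp point, in mm); z points along the fingers, x is the direction in which the jaws open and shut, and the axes are right-handed (so a half turn about z gives the same grasp; the last joint's range is limited). The gripper opens to 85 mm and grips with 20 to 120 N. Pads are 22 mm wide; open, the fingers measure 114 mm over their backs; the gripper's body (76 mm by 85 mm) begins 54 mm behind the grasp point. The pads swing forward as they close: fully open they stand 13 mm farther back than shut.
Start: joints at [-0.841, 0.255, 0.108, 0, -1.424, -0.285], TCP at [236.67, -496.468, 231.283] pointing down, gripper open.
Joint ranges: [-2.95, 2.95], [-1.21, 1.97], [-1.09, 1.5], [-2.87, 1.71], [-2.94, -0.07], [-3.05, 3.05]. Speed limits (rad/s): [2.57, 2.57, 3.14, 3.14, 3.14, 3.14].

INTERFACE

Orientations are given as a unit quaternion [x, y, z, w].
In Python, from rig import read_state, get_image, job_done, grasp_offset gives the robot as it stands.
- The arm moves only by the tool step_arm, never from a script. Its argument "steps" is a list of rows, each a list of 5 numbers: the finger opening in m, from 0 to 0.0854, then the shift along the tool's x, y, z in m, then the turn about the tool's z in rad. A call has 1 to 8 rows; each row is the pose to reach, as a shift and turn from the pose commanded when the call began, along the tool's axes at that moment; what a row does not reach only later rows make up. A row lasts 1/10 s, in which the tool goes at most 50 mm and 8.59 degrees, less where a joint would pass 70% of its speed; a pose out of reach is approached as far as the arm can. A call with a gripper value outside its range is refused whole. The fingers move at their own pace and stop on an object; the grip force is fixed at half the most. Time passes only in rows, so rows that repeat a pose let the fingers close. It gives the time, the measured TCP pose, the force and the opening at its end, in the units of the state.
- read_state(): the state, without advancing time (a new reading comes with each control period).
- get_image(name): name is "scene" or "top" or "wrist"; returns a dict with "color" (400x640x3 uint8, red, green, blue), "z_map" (400x640 float32, mm along the optical axis (not along the pixel's ray), 0 where there is no reading), "intrinsics" (3x3 intrinsics, pixels), "R" (3x3) and "t" (3): a world point X has camera coordinates R X + t. Camera axes: x right, y down, z forward; pixel columns grow to the right and rows downward; lengths in mm; the calibration is good to about 2 mm. The wrist camera is an equidistant fisheye: a pixel r from the principal point sees the ray r / f radians off the axis. A picture is of the moment at which its call begins.
- job_done(): hands the job in, once; it reports no verdict.
The state is a dict: "time": time; "joints": joint angles; "qvel": joint speeds; "joint_torque": joint torques, N m; "ee_pos": TCP position; "ee_rot": TCP orientation; "force": force on the tool from outside, world axes, zero at the start; "moment": the same for the moment, N m; "width": finger opening in mm.
Only numpy, scipy, OpenCV 4.12 (cv2) and the standard library are available. Lean on these libraries where they do the work, as an engineer would, in place of code of your own. Each camera call takes 0.05 s, during which the arm holds its last target. There are 200 camera calls.

TASK

Tidy the ledge: lay the hairbrush in the long bamboo tray, the teal retainer case in the white ceramic dish, and the tweezers and the nail clippers flat in the dark steel tray without one lying on the other, setting each down rather than dropping it. Stand the chrome tumbler in its round black holder and work it down, mouth up, with a twist if it drags, until its foot sits fully on the bottom. Leave the glass jar with the brass lid standing where it is.

Things in the scene. Friction and masses are not known exactly. Their poses are not given: they have to be found in the camera images.
- tumbler: Chrome drinking tumbler, open at the top, standing upright: 84 mm high, round, 59 mm across just above its bevelled foot (53 mm) widening to 66 mm at the rim, wall 2.5 mm, 130 to 250 g. Origin at the centre of its underside, z along its axis up. Grip it across the outside, pads about 60 to 68 mm above its foot, so that the fingertips stay clear of the holder.
- retainer_case: Closed teal plastic retainer case, flat box lying lid up: 76 mm along its x, 58 mm along its y, 28 mm high, with a small white press button in the middle of its -x side. Origin at the centre of its underside, z up. About 60 g. Grip it across its 58 mm width (y).
- tweezers: Rigid bright steel tweezers lying flat: 96 mm along their x (tips at +x), 14 mm wide (y) over the middle 26 mm, tapering to about 5 mm at both ends, 9 mm high. Origin at the centre of the underside, z up; they balance there. About 25 g. Grip them across the middle (along y).
- nail_clippers: Steel nail clippers lying flat, lever folded on top: 68 mm along their x (jaws at +x), 15 mm wide (y), 14 mm high. Origin at the centre of the underside, z up; they balance there. About 45 g. Grip them across the middle (along y).
- hairbrush: White plastic brush on its back, black pins up on a pink cushion: 175 mm along x. Head 85 x 58 mm at the +x end, 12 mm thick, pins up to 26 mm high; handle at the -x end 22 mm wide (y), 16 mm high. Origin at mid-length on the underside, z up. It balances at the neck, x = -17 mm (towards the handle): grip it there across the handle (along y). 70 to 120 g.
- hair_tray: Fixed long shallow tray of pale bamboo, open on top, for the hairbrush: inside 205 mm along its x and 100 mm along its y, walls 5 mm thick, rim 16 mm above the ledge, floor 5 mm above the ledge. Origin under its centre, at ledge height.
- tool_tray: Fixed shallow tray of dark grey steel with a bright rolled rim, for the steel tools: inside 200 mm along its x and 125 mm along its y, walls 5 mm thick, rim 18 mm above the ledge, floor 5 mm above the ledge. Origin under its centre, at ledge height.
- case_dish: Fixed shallow white ceramic dish, for the retainer case: inside 120 mm along its x and 130 mm along its y, walls 5 mm thick with a rounded rim, rim 19 mm above the ledge, floor 5 mm above the ledge. Origin under its centre, at ledge height.
- tumbler_holder: Fixed round holder: chrome foot 100 mm across, black sleeve 83 mm across outside, rim 34 mm above the ledge, inner floor 6 mm above the ledge. Three sprung rubber grips inside leave a 56 mm bevelled opening, its lip 31 mm above the ledge; they yield outwards, so the tumbler does not sink by its own weight but needs a push of 5 to 20 N, less while turned. Origin under its centre, z up.
- glass_jar: Bystander: clear glass jar of cotton balls with a brass lid, 64 mm across and 68 mm high, loose, to be left standing where it is. Origin at the centre of its underside.
There are look-alikes about, which are no part of the job. Several things have the shape of the case_dish; the one meant has the colours described above.

How it is judged:
By the outcome, as a careful person would: the job done as asked, in the order asked, and still so for the second after the job is handed in, with the robot touching nothing.
It also fails if it takes over 134 s, if anything falls off the work surface, if the arm or the gripper's body presses on something with over 40 N, if the wrist force passes 120 N, or if a joint passes its speed limit or range.

## Working session

There is one attempt and no reset: what is moved stays moved. The work goes in short steps, Python scripts to look and compute and a tool call to move; the robot and the scene stay as the last step left them, time stands still between calls to the robot, and variables do not carry over. Pictures are saved under pics/ and viewed, about 12 in all and at most 16, crops included, and the job is handed in when it is done.

Besides the shell and the picture viewer there is one more tool, called as name(argument=value, ...), one argument or row to a line, values as JSON. step_arm: Moves the arm, as the interface text tells. Its arguments: {"type":"object","properties":{"steps":{"type":"array"}},"required":["steps"]}

```bash
ls; mkdir -p pics
python3 - <<'E'
from rig import *
import cv2,numpy as np
print(read_state(), grasp_offset)
for n in("top","scene"):
    d=get_image(n); cv2.imwrite(f"pics/{n}1.png",d["color"][:,:,::-1]); np.savez(f"{n}1.npz",**d)
    print(n,d["intrinsics"].tolist(),d["R"].round(3).tolist(),d["t"].round(1).tolist())
E
```

```text
pics
{'time': 0.0, 'joints': array([-8.41433715e-01,  2.55751882e-01,  1.06976897e-01, -4.34033336e-04,
       -1.42392310e+00, -2.84621398e-01]), 'qvel': array([ 3.68789229e-06,  5.53096023e-04,  8.67136505e-04, -1.87441738e-03,
       -1.63384044e-04,  6.74382799e-06]), 'joint_torque': array([-1.44799069e-03, -3.86635280e+01,  2.37936956e+01,  5.36487803e+00,
       -6.16069359e-03, -1.53626424e-06]), 'ee_pos': array([ 236.44984788, -496.01450714,  230.38850836]), 'ee_rot': array([ 5.33775648e-01,  8.45625571e-01,  4.67709196e-04, -8.55276284e-04]), 'force': array([ 0.0379985 , -0.41152712,  0.38451163]), 'moment': array([-0.06682717,  0.00772993,  0.04193598]), 'width': 85.21186100805431} 18.700000000000003
top [[440.97850875545635, 0.0, 312.3918670624363], [0.0, 440.97850875545635, 200.55672684014672], [0.0, 0.0, 1.0]] [[-0.027, -1.0, -0.0], [-0.983, 0.027, -0.18], [0.18, -0.004, -0.984]] [20.3, 472.5, 1201.8]
scene [[415.92504096643506, 0.0, 324.95149484080224], [0.0, 415.92504096643506, 193.71880877997117], [0.0, 0.0, 1.0]] [[-0.851, 0.525, 0.014], [0.39, 0.65, -0.652], [-0.351, -0.549, -0.758]] [398.9, -148.7, 1200.2]
```

View pics/top1.png

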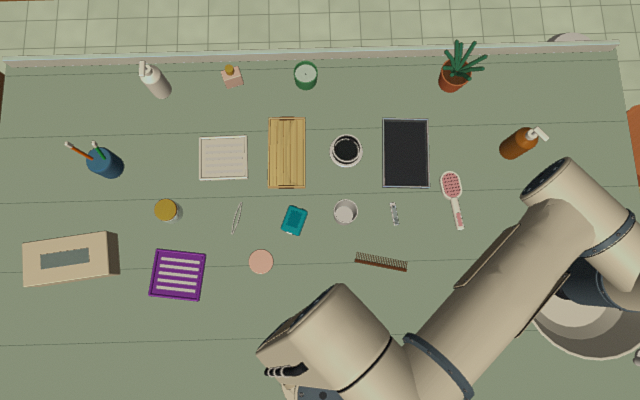

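View pics/scene1.png

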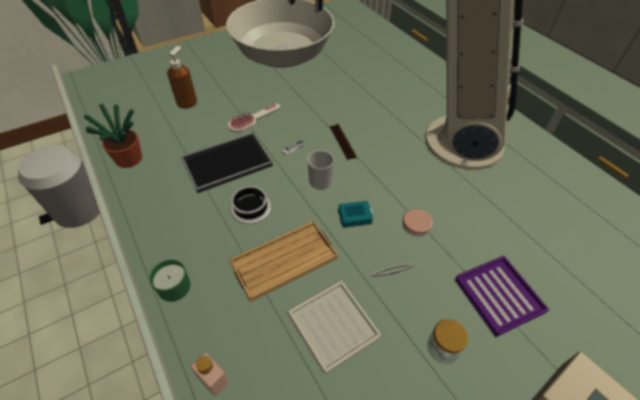

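The top view (up = +x, right = −y) shows:
- **To move:** brush (452,200), clippers (394,213), tumbler (345,211), teal case (294,220), tweezers (237,218).
- **Targets:** white dish (223,158), bamboo tray (287,152), holder (346,150), steel tray (405,153).
- **Leave alone:** jar (166,211), and the purple dish, which is a look-alike.

The scene view agrees.

```bash
cat > h.py <<'E'
import numpy as np,cv2
from rig import *
from scipy.spatial.transform import Rotation as Ro
def cloud(d):
    K=d["intrinsics"];z=d["z_map"].astype(float);v,u=np.indices(z.shape)
    c=np.stack([(u-K[0,2])/K[0,0]*z,(v-K[1,2])/K[1,1]*z,z],-1)
    P=(c-d["t"])@d["R"]; P[z<=0]=np.nan; return P
def plane(d,u,v,h):
    K=d["intrinsics"];r=d["R"].T@np.array([(u-K[0,2])/K[0,0],(v-K[1,2])/K[1,1],1]);o=-d["R"].T@d["t"]
    return o+r*(h-o[2])/r[2]
def go(x,y,z,yaw=None,s=None):
    """tool-frame shift (m, rad) to world TCP x,y,z with tool-x (mod pi) at yaw (rad)"""
    s=s or read_state();R=Ro.from_quat(s["ee_rot"]).as_matrix()
    t=R.T@(np.array([x,y,z])-s["ee_pos"])
    a=np.arctan2(R[1,0],R[0,0]);w=0
    if yaw is not None: w=(-(yaw-a)+np.pi/2)%np.pi-np.pi/2
    print("shift m",(t/1000).round(4),"turn",round(w,3),"j6",s["joints"][5].round(2),"ee",s["ee_pos"].round(1),"yaw",round(a,3))
E
python3 - <<'E'
from h import *
d=dict(np.load("top1.npz"));P=cloud(d)
g=P[...,2]; print("surf",[np.nanmedian(g[a:b,c:e]).round(1) for a,b,c,e in((230,240,320,340),(85,100,200,260),(190,200,500,520))])
S=dict(brush=(430,165,470,235),clip=(384,198,404,230),tumbler=(328,195,362,228),case=(276,200,312,240),tweez=(225,198,248,240),jar=(150,194,182,228),dish=(192,130,254,186),hair=(262,110,312,194),holder=(325,128,366,172),tool=(376,112,436,194))
for n,(a,b,c,e) in S.items():
    q=P[b:e,a:c];m=(q[...,2]>4).astype(np.uint8)
    k,l,st,_=cv2.connectedComponentsWithStats(m)
    i=1+st[1:,4].argmax();p=q[l==i];hi=np.percentile(p[:,2],[50,90,98])
    r=cv2.minAreaRect(p[:,:2].astype(np.float32))
    print(n,len(p),"rect c",np.round(r[0],1),"size",np.round(r[1],1),"ang",round(r[2],1),"mean",p[:,:2].mean(0).round(1),"z",hi.round(1))
im=d["color"][:,:,::-1]
cv2.imwrite("pics/crop1.png",cv2.resize(im[105:245,190:470],None,fx=2.85,fy=2.85,interpolation=cv2.INTER_CUBIC))
E
```

```text
surf [np.float64(0.3), np.float64(-0.0), np.float64(1.4)]
brush 781 rect c [ 470.1 -405.5] size [179.2  67.9] ang 10.5 mean [ 485.4 -398.5] z [15.1 19.3 26.3]
clip 127 rect c [ 436.4 -226.5] size [67.2 18.4] ang 11.2 mean [ 436.8 -226.1] z [12.6 16.6 18.7]
tumbler 424 rect c [443.5 -83.7] size [67.7 82.3] ang 63.5 mean [441.4 -84. ] z [36.  83.9 87.4]
case 569 rect c [421.9  61.5] size [63.5 91.7] ang 63.1 mean [421.2  61.5] z [27.7 31.5 33.2]
tweez 77 rect c [435.7 227.7] size [15.7 94.7] ang 75.9 mean [436.2 227.5] z [ 8.6 11.8 13.6]
jar 552 rect c [456.8 426.4] size [85.6 67.3] ang 69.5 mean [452.2 409.2] z [66.1 69.9 72.2]
dish 1664 rect c [618.4 268.4] size [141.6 161.4] ang 1.0 mean [615.8 267.8] z [ 7.4 19.2 22.1]
hair 1996 rect c [627.3  81.1] size [230.2 123.3] ang 0.8 mean [626.5  81.2] z [ 6.9 15.2 18.6]
holder 782 rect c [629.7 -94.6] size [102.6 102.7] ang 12.3 mean [627.2 -94.6] z [ 8.9 34.3 37.4]
tool 2741 rect c [ 617.9 -274.1] size [156.2 227.6] ang 89.4 mean [ 616.4 -272.1] z [ 7.4 17.  21.1]
```

View pics/crop1.png

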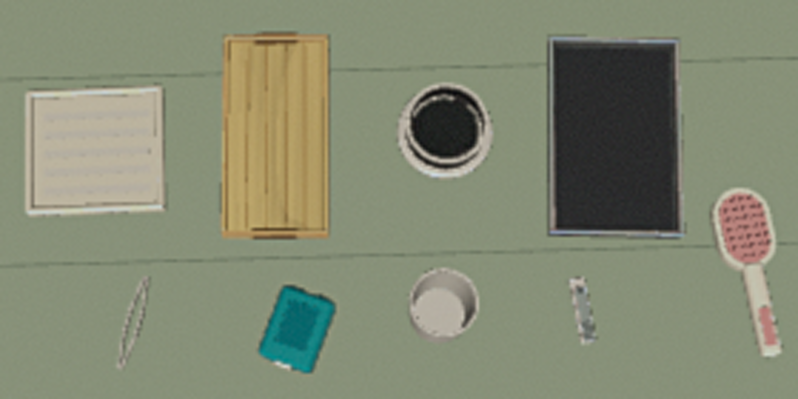

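The crop shows the brush head at +x with its handle at lower right (768,350). The tweezers, clippers and case are all tilted slightly. The floor of every tray and the dish is empty, and so is the holder.

```bash
cat >> h.py <<'E'
def wcloud(d):
    K=d["intrinsics"];z=d["z_map"].astype(float);v,u=np.indices(z.shape)
    x=(u-K[0,2])/K[0,0];y=(v-K[1,2])/K[1,1];th=np.hypot(x,y);k=np.tan(np.minimum(th,1.5))/np.maximum(th,1e-9)
    c=np.stack([x*k*z,y*k*z,z],-1);P=(c-d["t"])@d["R"];P[(z<=0)|(th>1.1)]=np.nan;return P
def comp(P,cx,cy,r,lo=4,hi=200):
    """largest raised component within r of cx,cy"""
    m=((np.hypot(P[...,0]-cx,P[...,1]-cy)<r)&(P[...,2]>lo)&(P[...,2]<hi)).astype(np.uint8)
    k,l,st,_=cv2.connectedComponentsWithStats(m);i=1+st[1:,4].argmax();return P[l==i]
def rect(p):
    r=cv2.minAreaRect(p[:,:2].astype(np.float32));print(len(p),"c",np.round(r[0],1),"size",np.round(r[1],1),"ang",round(r[2],1),"mean",p[:,:2].mean(0).round(1),"z50/90/98",np.percentile(p[:,2],[50,90,98]).round(1))
def shot(n,f):
    d=get_image(n);cv2.imwrite(f"pics/{f}.png",d["color"][:,:,::-1]);np.savez(f"{f}.npz",**d);return d
E
python3 - <<'E'
from h import *
d=dict(np.load("top1.npz"))
for p in((459.5,228.5,6),(451,171,6)):print(plane(d,*p))
go(453,-409,190,np.radians(100))
E
```

```text
[ 386.64149911 -413.05863655    6.        ]
[ 557.09048565 -402.87078562    6.        ]
shift m [-0.0146  0.2329  0.0404] turn 0.27 j6 -0.28 ee [ 236.5 -496.1  230.5] yaw 2.016
```

step_arm(
  steps=[
    [0.085,-0.003,0.045,0.01,0.14],
    [0.085,-0.006,0.09,0.02,0.27],
    [0.085,-0.009,0.14,0.03,0.37],
    [0.085,-0.012,0.185,0.04,0.37],
    [0.085,-0.0146,0.233,0.04,0.37],
    [0.085,-0.0146,0.233,0.04,0.37],
  ],
)

```text
time: 0.7
ee_pos: [457.3, -406.5, 189.1]
ee_rot: [0.678, 0.735, 0.0, -0.001]
force: [-0.3, 0.1, -0.3]
width: 85.3
```

Run:
```python
from h import *
d=shot("wrist","w1");P=wcloud(d)
print(np.nanmedian(P[...,2]),(-d["R"].T@d["t"]).round(0),d["intrinsics"].round(0).tolist())
p=comp(P,470,-405,120);rect(p)
# binned handle centerline
for x in range(380,570,10):
    q=p[abs(p[:,0]-x)<5]
    if len(q)>5: print(x,np.percentile(q[:,1],[2,98]).round(1),q[:,2].max().round(0))
print(read_state()["ee_pos"])
```

```text
0.6801408513873066 [ 386. -413.  332.] [[310.0, 0.0, 317.0], [0.0, 310.0, 206.0], [0.0, 0.0, 1.0]]
4981 c [ 469.7 -400.6] size [175.2  58.9] ang 7.1 mean [ 481.2 -399.4] z50/90/98 [14.8 16.9 24.7]
380 [-418.2 -403.6] 16.0
390 [-421.5 -400.8] 18.0
400 [-420.8 -399.1] 18.0
410 [-420.1 -398.5] 19.0
420 [-418.2 -397.4] 18.0
430 [-417.5 -395.6] 18.0
440 [-414.6 -394.7] 18.0
450 [-413.9 -393.8] 18.0
460 [-412.1 -390.8] 18.0
470 [-411.4 -387. ] 17.0
480 [-418.  -375.6] 28.0
490 [-423.  -371.3] 27.0
500 [-424.6 -369.1] 28.0
510 [-423.9 -366.7] 28.0
520 [-422.4 -365.5] 28.0
530 [-421.7 -365.6] 28.0
540 [-418.8 -368.2] 27.0
550 [-413.6 -373.1] 26.0
560 [-402.2 -383.8] 13.0
[ 455.2467384  -407.69840742  189.73773871]
```

View pics/w1.png

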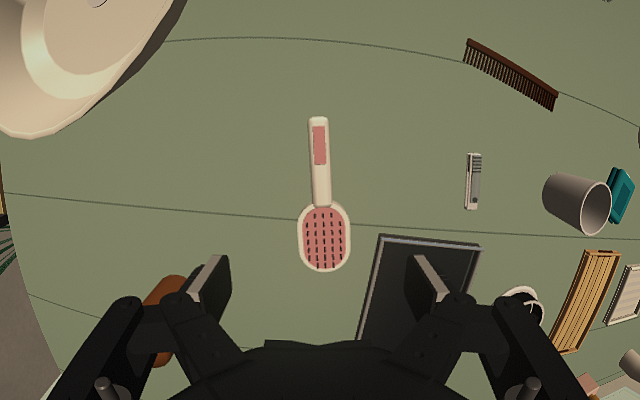

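The wrist view shows the brush centred between the fingers (handle at (320,160), head at (323,237)), with the clippers, tumbler and case beyond it. The brush centre is (469.7,-400.6) at a yaw of about 7.4°.

```bash
python3 -c "
from h import *
go(453,-402.8,40,np.radians(97.4))"
```

```text
shift m [ 0.0048 -0.0016  0.1497] turn -0.051 j6 -1.02 ee [ 455.2 -407.7  189.7] yaw 1.649
```

step_arm(
  steps=[
    [0.085,0.0048,-0.0016,0.04,-0.051],
    [0.085,0.0048,-0.0016,0.09,-0.051],
    [0.085,0.0048,-0.0016,0.13,-0.051],
    [0.06,0.0048,-0.0016,0.15,-0.051],
    [0.06,0.0048,-0.0016,0.15,-0.051],
    [0.06,0.0048,-0.0016,0.15,-0.051],
  ],
)

```text
time: 1.35
ee_pos: [451.0, -405.6, 42.2]
ee_rot: [0.661, 0.75, -0.0, 0.0]
force: [0.1, -0.3, 0.9]
width: 59.9
```

```bash
python3 -c "
from h import *
s=read_state();print(s['qvel'].round(3))
go(453,-402.8,5,np.radians(97.4))
d=get_image('wrist');P=wcloud(d);p=comp(P,470,-401,110,4,30);rect(p)
for x in (440,450,460):
    q=p[abs(p[:,0]-x)<5]; print(x,np.percentile(q[:,1],[2,98]).round(1))
"
```

```text
[ 0.003 -0.024  0.032  0.005 -0.001 -0.001]
shift m [0.0025 0.0023 0.0372] turn -0.004 j6 -0.97 ee [ 451.  -405.6   42.2] yaw 1.696
10933 c [ 457.4 -402.9] size [148.9  58.5] ang 7.8 mean [ 462.2 -402.1] z50/90/98 [15.  17.1 24.2]
440 [-415.9 -394.4]
450 [-414.2 -393.1]
460 [-412.4 -391.7]
```

step_arm(
  steps=[
    [0.06,0.0025,0.0023,0.02,0],
    [0.06,0.0025,0.0023,0.037,0],
    [0.06,0.0025,0.0023,0.037,0],
    [0.02,0.0025,0.0023,0.037,0],
    [0.01,0.0025,0.0023,0.037,0],
    [0.01,0.0025,0.0023,0.037,0],
    [0.01,0.0025,0.0023,0.037,0],
    [0.01,0.0025,0.0023,0.037,0],
  ],
)

```text
time: 2.2
ee_pos: [454.3, -402.7, 6.2]
ee_rot: [0.661, 0.75, 0.0, 0.002]
force: [-0.4, 0.8, 5.6]
width: 20.1
```

step_arm(
  steps=[
    [0.01,0,0,-0.03,0],
    [0.01,0,0,-0.07,0],
    [0.01,0,0,-0.08,0],
    [0.01,0,0,-0.08,0],
  ],
)

```text
time: 2.6
ee_pos: [454.6, -402.7, 86.9]
ee_rot: [0.661, 0.75, 0.001, 0.003]
force: [0.7, -0.4, -1.9]
width: 19.8
```

```bash
python3 -c "
from h import *
print(read_state()['width'])
go(532,-160,86,np.radians(90));go(610,81,86,np.radians(90))
"
```

```text
19.802510848702706
shift m [0.2311 0.1072 0.0006] turn 0.126 j6 -0.98 ee [ 454.6 -402.7   86.9] yaw 1.697
shift m [4.604e-01 2.149e-01 3.000e-04] turn 0.126 j6 -0.98 ee [ 454.6 -402.7   86.9] yaw 1.697
```

step_arm(
  steps=[
    [0.01,0.02,0.01,0,0],
    [0.01,0.055,0.026,0,0.03],
    [0.01,0.095,0.044,0,0.06],
    [0.01,0.14,0.065,0,0.09],
    [0.01,0.185,0.086,0,0.126],
    [0.01,0.23,0.107,0,0.126],
    [0.01,0.275,0.128,0,0.126],
    [0.01,0.32,0.149,0,0.126],
  ],
)

```text
time: 3.4
ee_pos: [560.1, -63.7, 82.7]
ee_rot: [0.707, 0.707, -0.001, -0.001]
force: [1.2, -1.2, -0.6]
width: 20.1
```

```bash
python3 -c "
from h import *
go(610,81,60,np.radians(90))
"
```

```text
shift m [0.1447 0.0499 0.0226] turn -0.0 j6 -1.73 ee [560.1 -63.7  82.7] yaw 1.57
```

step_arm(
  steps=[
    [0.01,0.04,0.014,0,0],
    [0.01,0.08,0.028,0,0],
    [0.01,0.115,0.04,0.005,0],
    [0.01,0.145,0.05,0.015,0],
    [0.01,0.145,0.05,0.022,0],
    [0.01,0.145,0.05,0.022,0],
  ],
)

```text
time: 4.0
ee_pos: [609.1, 79.3, 59.2]
ee_rot: [0.707, 0.707, -0.002, -0.002]
force: [-0.4, -1.2, -1.2]
width: 20.0
```

Run:
```python
from h import *
go(610,81,12,np.radians(90))
d=shot("wrist","w2");P=wcloud(d)
for n,x,y,r in(("tray",627,81,150),("dish",617,268,115)): print(n);rect(comp(P,x,y,r,3,24))
cv2.imwrite("pics/w2s.png",d["color"][:,:,::-1])
```

```text
shift m [0.0017 0.0012 0.0472] turn 0.001 j6 -1.95 ee [609.1  79.3  59.2] yaw 1.571
tray
23231 c [589.   82.9] size [110.9 142.2] ang 88.6 mean [573.   84.6] z50/90/98 [ 5.5 15.7 16.7]
dish
19224 c [615.8 267.7] size [133.5 144.2] ang 1.1 mean [614.1 261. ] z50/90/98 [ 5.9 18.3 19.4]
```

View pics/w2.png

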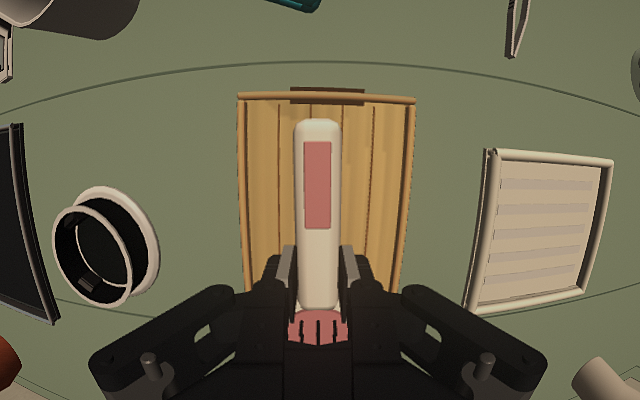

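The wrist view shows the brush handle (318,170) lined up inside the bamboo tray, whose near edge is at row 97. The white dish is at right and the holder at left. Next I lower the brush.

step_arm(
  steps=[
    [0.01,0.0035,0,0.02,0],
    [0.01,0.0035,0,0.035,0],
    [0.01,0.0035,0,0.043,0],
    [0.01,0.0035,0,0.0465,0],
    [0.01,0.0035,0,0.0475,0],
    [0.01,0.0035,0,0.0475,0],
  ],
)

```text
time: 4.65
ee_pos: [611.4, 82.5, 15.4]
ee_rot: [0.707, 0.707, 0.0, 0.0]
force: [-1.5, 0.5, -0.9]
width: 19.9
```

step_arm(
  steps=[
    [0.01,0,0,0,0],
    [0.01,0,0,0,0],
  ],
)

```text
time: 4.85
ee_pos: [611.4, 82.8, 15.4]
ee_rot: [0.707, 0.707, 0.001, 0.0]
force: [-0.6, 0.2, -0.7]
width: 20.2
```

step_arm(
  steps=[
    [0.01,0,0,0.002,0],
    [0.01,0,0,0.004,0],
    [0.01,0,0,0.004,0],
  ],
)

```text
time: 5.15
ee_pos: [611.1, 82.8, 11.2]
ee_rot: [0.707, 0.707, 0.0, 0.0]
force: [-2.0, 1.5, 2.1]
width: 20.0
```

step_arm(
  steps=[
    [0.025,0,0,0,0],
    [0.045,0,0,0,0],
    [0.045,0,0,0,0],
    [0.045,0,0,-0.015,0],
    [0.05,0,0,-0.06,0],
    [0.06,0,0,-0.1,0],
    [0.085,0,0,-0.13,0],
    [0.085,0,0,-0.13,0],
  ],
)

```text
time: 5.95
ee_pos: [613.9, 83.1, 146.4]
ee_rot: [0.707, 0.707, 0.004, 0.003]
force: [0.4, 0.8, -0.1]
width: 84.2
```

Run:
```python
from h import *
go(440,70,150,np.radians(90))
d=shot("wrist","w3");P=wcloud(d)
for n,x,y,r,lo,hi in(("case",421,61,60,5,40),("brush",609,83,120,17,40),("tweez",436,228,60,3,20)): print(n);rect(comp(P,x,y,r,lo,hi))
```

```text
shift m [-0.013  -0.1738 -0.0053] turn 0.0 j6 -1.96 ee [613.9  83.1 146.4] yaw 1.571
case
2027 c [451.6  59.5] size [36.2 67.6] ang 5.0 mean [451.2  59.1] z50/90/98 [27.5 29.2 29.9]
brush
5807 c [627.   82.6] size [ 57.4 172.7] ang 89.9 mean [635.7  82.5] z50/90/98 [20.  22.  29.9]
tweez
557 c [446.6 226.9] size [15.4 76.5] ang 75.5 mean [448.7 225.9] z50/90/98 [ 8.3 10.1 10.8]
```

View pics/w3.png

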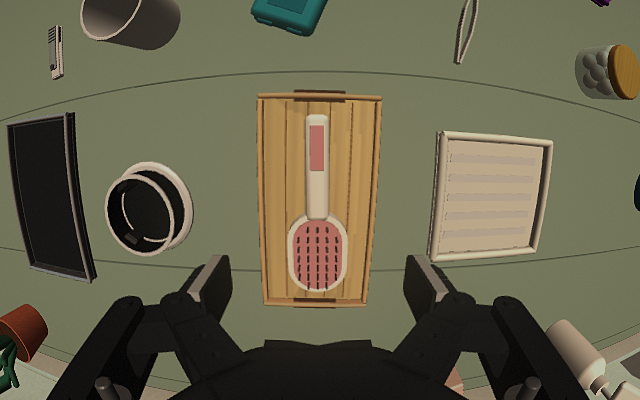

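The wrist view shows the brush lying flat in the bamboo tray (head at (317,250)), with the case and tweezers at the top edge. Next is the case.

step_arm(
  steps=[
    [0.085,-0.003,-0.03,0,0.1],
    [0.085,-0.006,-0.07,0,0.2],
    [0.085,-0.01,-0.115,0,0.3],
    [0.085,-0.014,-0.155,0,0.4],
    [0.085,-0.018,-0.185,0,0.4],
    [0.085,-0.02,-0.19,0,0.4],
    [0.085,-0.02,-0.19,0,0.4],
  ],
)

```text
time: 6.7
ee_pos: [420.1, 62.5, 140.4]
ee_rot: [0.833, 0.553, -0.0, -0.0]
force: [0.6, 0.3, 0.7]
width: 85.0
```

Run:
```python
from h import *
d=shot("wrist","w4");P=wcloud(d)
for n,x,y,r,lo,hi in(("case",421,61,65,10,40),("casetop",421,61,65,23,40),("tweez",436,228,70,3,20)): print(n);rect(comp(P,x,y,r,lo,hi))
go(421,61,50,np.radians(65))
```

```text
case
5470 c [421.  64.] size [57.8 77.7] ang 68.9 mean [419.8  64.9] z50/90/98 [28.1 29.1 29.7]
casetop
5255 c [422.6  63.5] size [57.1 74.4] ang 68.9 mean [420.8  64.6] z50/90/98 [28.1 29.2 29.8]
tweez
868 c [436.4 229.7] size [15.7 97. ] ang 75.0 mean [435.3 229.5] z50/90/98 [ 8.   9.8 10.4]
shift m [-0.0016  0.0006  0.0905] turn 0.037 j6 -2.49 ee [421.1  62.7 140.5] yaw 1.171
```

Run:
```python
from h import *
go(421.8,63.8,6,np.radians(68.9))
```

```text
shift m [0.0013 0.0003 0.1345] turn -0.032 j6 -2.49 ee [421.1  62.7 140.5] yaw 1.171
```

step_arm(
  steps=[
    [0.085,0.0013,0,0.03,-0.032],
    [0.085,0.0013,0,0.07,-0.032],
    [0.085,0.0013,0,0.105,-0.032],
    [0.085,0.0013,0,0.125,-0.032],
    [0.085,0.0013,0,0.134,-0.032],
    [0.085,0.0013,0,0.134,-0.032],
  ],
)

```text
time: 7.35
ee_pos: [421.5, 63.6, 5.6]
ee_rot: [0.825, 0.566, -0.001, -0.0]
force: [-0.6, -0.3, -0.2]
width: 84.9
```

step_arm(
  steps=[
    [0.06,0,0,0,0],
    [0.045,0,0,0,0],
    [0.045,0,0,0,0],
    [0.045,0,0,0,0],
    [0.045,0,0,0,0],
  ],
)

```text
time: 7.85
ee_pos: [422.8, 64.5, 8.2]
ee_rot: [0.824, 0.566, 0.002, 0.0]
force: [-0.1, 0.6, 6.5]
width: 56.4
```

step_arm(
  steps=[
    [0.045,0,0,-0.02,0],
    [0.045,0,0,-0.05,0],
    [0.045,0,0,-0.07,0],
    [0.045,0,0,-0.07,0],
  ],
)

```text
time: 8.25
ee_pos: [423.6, 64.9, 79.9]
ee_rot: [0.824, 0.566, 0.003, 0.001]
force: [-0.2, 0.2, -0.8]
width: 56.2
```

Run:
```python
from h import *
print(read_state()["width"])
go(616.5,267.7,65,np.radians(91))
```

```text
56.21023593484547
shift m [0.2585 0.107  0.0167] turn -0.385 j6 -2.46 ee [423.6  64.9  79.9] yaw 1.203
```

step_arm(
  steps=[
    [0.045,0.02,0.008,0,-0.05],
    [0.045,0.06,0.025,0,-0.12],
    [0.045,0.1,0.041,0,-0.2],
    [0.045,0.145,0.06,0,-0.28],
    [0.045,0.19,0.078,0.004,-0.36],
    [0.045,0.23,0.095,0.01,-0.385],
    [0.045,0.2585,0.107,0.0167,-0.385],
    [0.045,0.2585,0.107,0.0167,-0.385],
  ],
)

```text
time: 9.05
ee_pos: [615.1, 268.7, 56.5]
ee_rot: [0.701, 0.713, -0.001, -0.001]
force: [-0.3, -0.7, -1.3]
width: 56.5
```

Run:
```python
from h import *
d=shot("wrist","w5");P=wcloud(d)
rect(comp(P,617,268,115,3,24))
go(616.5,267.7,13.5,np.radians(91))
```

```text
20154 c [600.1 268.2] size [101.6 143.7] ang 0.9 mean [582.4 268.1] z50/90/98 [ 5.8 18.6 19.5]
shift m [0.0004 0.0025 0.0439] turn -0.0 j6 -2.2 ee [614.1 267.3  57.4] yaw 1.588
```

View pics/w5.png

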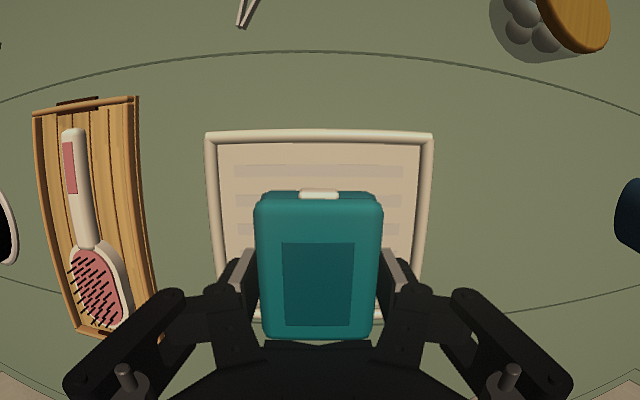

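The wrist view shows the case held centred over the white dish, button toward −x. Next I lower it.

step_arm(
  steps=[
    [0.045,0,0.002,0.02,0],
    [0.045,0,0.002,0.033,0],
    [0.045,0,0.002,0.039,0],
    [0.045,0,0.002,0.041,0],
    [0.045,0,0.002,0.042,0],
    [0.045,0,0.002,0.042,0],
  ],
)

```text
time: 9.7
ee_pos: [616.7, 266.7, 18.9]
ee_rot: [0.701, 0.713, 0.001, 0.0]
force: [0.4, 1.2, -0.6]
width: 56.9
```

step_arm(
  steps=[
    [0.045,0,0,0.002,0],
    [0.045,0,0,0.004,0],
    [0.045,0,0,0.005,0],
    [0.045,0,0,0.005,0],
  ],
)

```text
time: 10.1
ee_pos: [616.4, 266.7, 13.4]
ee_rot: [0.701, 0.713, 0.0, 0.0]
force: [-0.9, 0.4, 2.1]
width: 56.6
```

step_arm(
  steps=[
    [0.045,0,0,0.001,0],
    [0.045,0,0,0.001,0],
  ],
)

```text
time: 10.3
ee_pos: [616.6, 266.7, 13.3]
ee_rot: [0.701, 0.713, 0.0, 0.0]
force: [-3.7, -1.0, 6.2]
width: 56.5
```

Contact confirmed at 6 N. Now release and rise.

step_arm(
  steps=[
    [0.06,0,0,0,0],
    [0.072,0,0,0,0],
    [0.072,0,0,0,0],
    [0.072,0,0,-0.01,0],
    [0.072,0,0,-0.05,0],
    [0.072,0,0,-0.09,0],
    [0.06,0,0,-0.13,0],
    [0.06,0,0,-0.13,0],
  ],
)

```text
time: 11.1
ee_pos: [619.9, 267.9, 150.6]
ee_rot: [0.701, 0.713, 0.006, 0.002]
force: [0.0, -0.2, 0.2]
width: 59.9
```

Run:
```python
from h import *
d=shot("wrist","w6");P=wcloud(d)
rect(comp(P,617,268,100,25,45))
rect(comp(P,436,229,70,3,20))
go(436,229,125,np.radians(75))
```

```text
5364 c [615.9 266.6] size [77.5 58.3] ang 0.5 mean [614.3 266.1] z50/90/98 [33.1 34.2 34.7]
363 c [458.8 225.4] size [15.8 51.3] ang 79.8 mean [459.8 223.9] z50/90/98 [ 8.7 10.1 10.8]
shift m [-0.0355 -0.1831  0.0205] turn 0.279 j6 -2.19 ee [618.3 267.5 146.9] yaw 1.588
```

The case lies flat in the dish (top at z = 33, centre (615.9,266.6)). Next are the tweezers.

step_arm(
  steps=[
    [0.06,-0.006,-0.03,0,0.1],
    [0.06,-0.014,-0.07,0,0.2],
    [0.05,-0.022,-0.115,0,0.279],
    [0.05,-0.03,-0.155,0.01,0.279],
    [0.05,-0.0355,-0.183,0.02,0.279],
    [0.05,-0.0355,-0.183,0.03,0.279],
    [0.05,-0.0355,-0.183,0.03,0.279],
  ],
)

```text
time: 11.85
ee_pos: [432.9, 227.4, 111.0]
ee_rot: [0.793, 0.609, -0.001, 0.0]
force: [0.2, 0.4, 0.2]
width: 49.9
```

Run:
```python
from h import *
d=shot("wrist","w7");P=wcloud(d)
p=comp(P,436,229,70,3,20);rect(p)
c=np.array([436.3,229.6]);a=np.radians(-15);q=p[:,:2]-c;u=q@[np.cos(a),np.sin(a)];v=q@[-np.sin(a),np.cos(a)]
for x in range(-45,50,10):
    w=v[abs(u-x)<5]; print(x,len(w),np.percentile(w,[2,98]).round(1) if len(w)>3 else "")
go(436.3,229.6,4,np.radians(75))
```

```text
609 c [436.  230.4] size [14.9 95.9] ang 74.8 mean [433.6 230.3] z50/90/98 [ 9.  10.  10.4]
-45 68 [-2.3  3.8]
-35 71 [-3.4  4.6]
-25 61 [-5.9  6.1]
-15 57 [-6.7  6.4]
-5 67 [-6.7  8.1]
5 57 [-6.7  6.6]
15 67 [-6.7  6.7]
25 69 [-5.9  5.1]
35 52 [-4.2  4.4]
45 40 [-3.4  2.1]
shift m [0.0024 0.0018 0.1077] turn -0.0 j6 -2.64 ee [434.  227.9 111.7] yaw 1.309
```

step_arm(
  steps=[
    [0.04,0.0024,0.0018,0.03,0],
    [0.04,0.0024,0.0018,0.065,0],
    [0.04,0.0024,0.0018,0.09,0],
    [0.035,0.0024,0.0018,0.101,0],
    [0.035,0.0024,0.0018,0.106,0],
    [0.035,0.0024,0.0018,0.106,0],
  ],
)

```text
time: 12.5
ee_pos: [437.1, 230.2, 6.3]
ee_rot: [0.793, 0.609, 0.0, 0.0]
force: [-0.8, -0.2, 0.2]
width: 34.8
```

step_arm(
  steps=[
    [0.035,0,0,0.002,0],
    [0.025,0,0,0.002,0],
    [0.015,0,0,0.002,0],
    [0.005,0,0,0.002,0],
    [0.005,0,0,0.002,0],
    [0.005,0,0,0.002,0],
  ],
)

```text
time: 13.1
ee_pos: [436.8, 230.3, 5.0]
ee_rot: [0.793, 0.609, 0.001, 0.0]
force: [-0.3, 0.2, 5.9]
width: 11.4
```

step_arm(
  steps=[
    [0.005,0,0,-0.02,0],
    [0.005,0,0,-0.06,0],
    [0.005,0,0,-0.08,0],
    [0.005,0,0,-0.08,0],
  ],
)

```text
time: 13.5
ee_pos: [438.2, 231.4, 87.5]
ee_rot: [0.793, 0.609, 0.004, -0.0]
force: [-0.2, -0.1, -0.5]
width: 11.3
```

Run:
```python
from h import *
print(read_state()["width"])
go(617,-248,85,np.radians(90))
```

```text
11.315892431305329
shift m [-0.4168  0.2967  0.0013] turn -0.262 j6 -2.64 ee [438.2 231.4  87.5] yaw 1.309
```

step_arm(
  steps=[
    [0.005,-0.016,0.012,0,-0.03],
    [0.005,-0.045,0.032,0,-0.08],
    [0.005,-0.08,0.057,0,-0.13],
    [0.005,-0.117,0.083,0,-0.2],
    [0.005,-0.155,0.11,0,-0.262],
    [0.005,-0.194,0.138,0,-0.262],
    [0.005,-0.233,0.166,0,-0.262],
    [0.005,-0.27,0.192,0,-0.262],
  ],
)

```text
time: 14.3
ee_pos: [551.8, -82.6, 83.3]
ee_rot: [0.707, 0.707, -0.0, -0.0]
force: [1.0, 0.3, -0.6]
width: 11.6
```

Run:
```python
from h import *
go(617,-248,70,np.radians(90))
```

```text
shift m [-0.1653  0.0653  0.0132] turn -0.001 j6 -1.7 ee [551.8 -82.6  83.3] yaw 1.57
```

step_arm(
  steps=[
    [0.005,-0.04,0.016,0,0],
    [0.005,-0.08,0.032,0,0],
    [0.005,-0.12,0.048,0,0],
    [0.005,-0.15,0.06,0.005,0],
    [0.005,-0.165,0.065,0.013,0],
    [0.005,-0.165,0.065,0.013,0],
  ],
)

```text
time: 14.9
ee_pos: [615.5, -247.0, 68.0]
ee_rot: [0.708, 0.706, -0.001, -0.002]
force: [0.1, 0.1, -1.1]
width: 11.2
```

Run:
```python
from h import *
d=shot("wrist","w8");P=wcloud(d)
m=(P[...,2]>13)&(P[...,2]<22)&(abs(P[...,1]+273)<80)&(P[...,0]>490)&(P[...,0]<560)
p=P[m];print("front wall x",np.median(p[abs(p[:,1]+273)<45][:,0]))
for lo,hi in((-225,-185),(-360,-320)):
    q=P[(P[...,2]>13)&(P[...,2]<22)&(P[...,0]>535)&(P[...,0]<640)&(P[...,1]>lo)&(P[...,1]<hi)];print(len(q),np.median(q,0) if len(q) else "")
go(617,-248,10,np.radians(90))
```

```text
front wall x 513.4225932508227
1504 [ 583.86528542 -202.52329517   17.37206441]
1405 [ 582.56348911 -332.14724909   17.13939341]
shift m [-0.0023  0.0015  0.059 ] turn -0.002 j6 -1.43 ee [ 615.7 -245.8   69. ] yaw 1.569
```

View pics/w8.png

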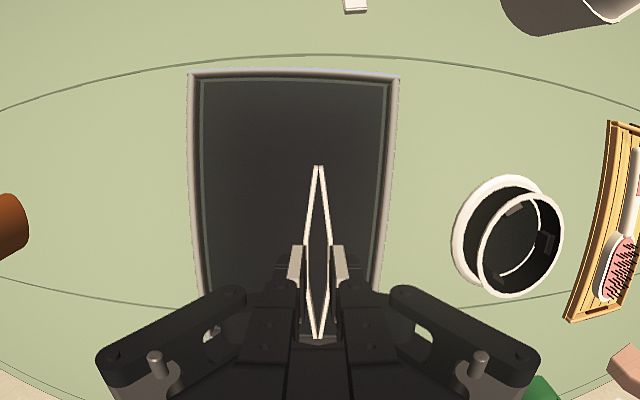

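The wrist view shows the tweezers held straight over the steel tray. The tray's rims are at y ≈ −202.5 and −332, so its centre is at y ≈ −267. I set the tweezers down at y ≈ −244.

step_arm(
  steps=[
    [0.005,0.002,0,0.02,0],
    [0.005,0.002,0,0.04,0],
    [0.005,0.002,0,0.05,0],
    [0.005,0.002,0,0.055,0],
    [0.005,0.002,0,0.057,0],
    [0.005,0.002,0,0.057,0],
  ],
)

```text
time: 15.55
ee_pos: [617.2, -243.5, 14.7]
ee_rot: [0.707, 0.707, 0.0, 0.0]
force: [1.1, -0.2, -0.6]
width: 11.6
```

step_arm(
  steps=[
    [0.005,0,0,0.002,0],
    [0.005,0,0,0.0035,0],
    [0.005,0,0,0.0045,0],
    [0.005,0,0,0.0045,0],
  ],
)

```text
time: 15.95
ee_pos: [616.9, -243.7, 10.1]
ee_rot: [0.707, 0.707, 0.0, 0.0]
force: [-0.1, 1.2, 2.5]
width: 11.2
```

step_arm(
  steps=[
    [0.005,0,0,0.001,0],
    [0.005,0,0,0.001,0],
  ],
)

```text
time: 16.15
ee_pos: [617.0, -243.7, 10.1]
ee_rot: [0.707, 0.707, 0.0, 0.0]
force: [-2.7, 2.2, 8.1]
width: 11.5
```

step_arm(
  steps=[
    [0.02,0,0,0,0],
    [0.028,0,0,0,0],
    [0.028,0,0,0,0],
    [0.028,0,0,-0.015,0],
    [0.03,0,0,-0.05,0],
    [0.04,0,0,-0.09,0],
    [0.05,0,0,-0.11,0],
    [0.05,0,0,-0.11,0],
  ],
)

```text
time: 16.95
ee_pos: [618.9, -244.4, 122.8]
ee_rot: [0.707, 0.707, 0.002, 0.003]
force: [0.1, 1.2, -0.1]
width: 50.1
```

Run:
```python
from h import *
d=shot("wrist","w9");P=wcloud(d)
rect(comp(P,617,-244,55,9,30))
rect(comp(P,437,-227,50,4,30))
go(437,-227,110,np.radians(101))
```

```text
704 c [ 619.1 -204. ] size [ 6.6 80.1] ang 87.2 mean [ 618.  -204.4] z50/90/98 [17.2 18.5 19. ]
512 c [ 456.9 -223.2] size [26.5 15.2] ang 7.8 mean [ 458.7 -223.3] z50/90/98 [10.4 14.6 15.3]
shift m [ 0.0168 -0.1807  0.0096] turn -0.192 j6 -1.43 ee [ 617.7 -243.8  120.2] yaw 1.571
```

step_arm(
  steps=[
    [0.05,0.003,-0.03,0,-0.06],
    [0.05,0.007,-0.07,0,-0.12],
    [0.05,0.011,-0.115,0,-0.17],
    [0.05,0.015,-0.155,0,-0.17],
    [0.05,0.017,-0.181,0.01,-0.17],
    [0.05,0.017,-0.181,0.01,-0.17],
  ],
)

```text
time: 17.6
ee_pos: [431.0, -225.6, 106.4]
ee_rot: [0.645, 0.764, -0.001, -0.003]
force: [0.0, 0.0, -0.4]
width: 50.1
```

Run:
```python
from h import *
d=shot("wrist","w10");P=wcloud(d)
rect(comp(P,437,-227,50,3,30))
rect(comp(P,617,-244,35,9,30))
go(437,-227,5,np.radians(100))
```

```text
1435 c [ 435.9 -225.6] size [67.8 15.4] ang 7.7 mean [ 433.2 -226.3] z50/90/98 [13.3 14.5 15.2]Traceback (most recent call last):
  File "<stdin>", line 4, in <module>
  File "h.py", line 25, in comp
    k,l,st,_=cv2.connectedComponentsWithStats(m);i=1+st[1:,4].argmax();return P[l==i]
                                                     ~~~~~~~~~~~~~~~^^
ValueError: attempt to get argmax of an empty sequence
```

Run:
```python
from h import *
go(435.9,-225.8,5,np.radians(97.7))
```

```text
shift m [-0.0002  0.0028  0.1023] turn 0.035 j6 -1.24 ee [ 433.4 -226.2  107.3] yaw 1.74
```

step_arm(
  steps=[
    [0.04,0,0.0025,0.03,0.035],
    [0.04,0,0.0025,0.065,0.035],
    [0.04,0,0.0025,0.087,0.035],
    [0.035,0,0.0025,0.097,0.035],
    [0.035,0,0.0025,0.101,0.035],
    [0.035,0,0.0025,0.101,0.035],
  ],
)

```text
time: 18.25
ee_pos: [438.9, -226.3, 7.6]
ee_rot: [0.658, 0.753, -0.0, 0.0]
force: [0.0, -0.8, -0.3]
width: 35.3
```

step_arm(
  steps=[
    [0.035,0,-0.0025,0.002,0],
    [0.025,0,-0.0025,0.002,0],
    [0.015,0,-0.0025,0.002,0],
    [0.005,0,-0.0025,0.002,0],
    [0.005,0,-0.0025,0.002,0],
    [0.005,0,-0.0025,0.002,0],
  ],
)

```text
time: 18.85
ee_pos: [436.2, -226.7, 6.5]
ee_rot: [0.658, 0.753, 0.0, 0.001]
force: [-1.6, 0.9, 5.8]
width: 12.3
```

step_arm(
  steps=[
    [0.005,0,0,-0.02,0],
    [0.005,0,0,-0.06,0],
    [0.005,0,0,-0.08,0],
    [0.005,0,0,-0.08,0],
  ],
)

```text
time: 19.25
ee_pos: [438.1, -227.2, 88.9]
ee_rot: [0.658, 0.753, 0.002, 0.003]
force: [0.3, -0.8, -0.3]
width: 12.3
```

Run:
```python
from h import *
print(read_state()["width"])
go(616,-292,65,np.radians(90))
```

```text
12.313685087566451
shift m [-0.0881  0.1674  0.0253] turn 0.135 j6 -1.28 ee [ 438.1 -227.2   88.9] yaw 1.706
```

step_arm(
  steps=[
    [0.005,-0.014,0.027,0,0.05],
    [0.005,-0.033,0.063,0,0.1],
    [0.005,-0.055,0.105,0,0.135],
    [0.005,-0.075,0.143,0.01,0.135],
    [0.005,-0.088,0.167,0.02,0.135],
    [0.005,-0.088,0.167,0.022,0.135],
    [0.005,-0.088,0.167,0.022,0.135],
  ],
)

```text
time: 19.95
ee_pos: [612.2, -291.0, 61.1]
ee_rot: [0.707, 0.707, -0.001, -0.002]
force: [0.1, -0.6, -0.2]
width: 11.9
```

Run:
```python
from h import *
go(616,-292,11.5,np.radians(90))
shot("wrist","w11")
```

```text
shift m [-0.0011  0.004   0.0496] turn -0.001 j6 -1.36 ee [ 612.2 -291.    61.1] yaw 1.57
```

View pics/w11.png

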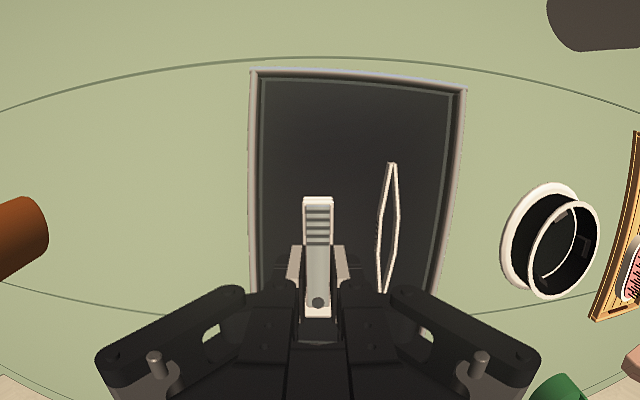

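The wrist view shows the tweezers flat at (388,225), well clear of the clippers held at (318,255). Next I lower the clippers.

step_arm(
  steps=[
    [0.005,-0.001,0.002,0.02,0],
    [0.005,-0.001,0.002,0.035,0],
    [0.005,-0.001,0.002,0.043,0],
    [0.005,-0.001,0.002,0.047,0],
    [0.005,-0.001,0.002,0.049,0],
    [0.005,-0.001,0.002,0.049,0],
  ],
)

```text
time: 20.6
ee_pos: [615.3, -292.3, 15.3]
ee_rot: [0.707, 0.707, 0.0, 0.0]
force: [-0.7, -0.6, -0.7]
width: 12.1
```

step_arm(
  steps=[
    [0.005,0,0,0.002,0],
    [0.005,0,0,0.003,0],
    [0.005,0,0,0.004,0],
    [0.005,0,0,0.0045,0],
    [0.005,0,0,0.0045,0],
  ],
)

```text
time: 21.1
ee_pos: [615.3, -292.4, 11.6]
ee_rot: [0.707, 0.707, 0.0, 0.001]
force: [-1.9, 2.2, 6.0]
width: 11.6
```

step_arm(
  steps=[
    [0.02,0,0,0,0],
    [0.026,0,0,0,0],
    [0.026,0,0,0,0],
    [0.026,0,0,-0.015,0],
    [0.03,0,0,-0.06,0],
    [0.05,0,0,-0.1,0],
    [0.085,0,0,-0.15,0],
    [0.085,0,0,-0.18,0],
  ],
)

```text
time: 21.9
ee_pos: [615.9, -293.0, 194.7]
ee_rot: [0.707, 0.707, 0.001, 0.003]
force: [-0.1, 0.6, 0.2]
width: 72.2
```

Run:
```python
from h import *
d=shot("wrist","w12");P=wcloud(d)
q=P[(P[...,0]>530)&(P[...,0]<690)&(P[...,1]>-322)&(P[...,1]<-215)]
for c in(-243,-292):
    w=q[(abs(q[:,1]-c)<20)&(q[:,2]>9)];rect(w)
print("holder");rect(comp(P,627,-94,60,25,45))
print("tumbler");rect(comp(P,442,-84,60,70,95))
go(445,-95,195,np.radians(90))
```

```text
12762 c [ 615.4 -240.5] size [93.8 38.8] ang 14.9 mean [ 608.5 -241.8] z50/90/98 [265.5 293.9 299.9]
10984 c [ 613.7 -296.8] size [39.7 67.3] ang 74.3 mean [ 601.7 -292.1] z50/90/98 [283.7 295.5 297.6]
holder
1405 c [627.9 -94.5] size [85.  83.5] ang 68.2 mean [628.7 -94.5] z50/90/98 [33.1 35.3 36. ]
tumbler
1305 c [437.  -79.8] size [63.8 67. ] ang 12.0 mean [437.2 -79.2] z50/90/98 [79.3 84.6 85.4]
shift m [ 0.1991 -0.1724  0.0015] turn 0.0 j6 -1.36 ee [ 617.4 -294.1  199.6] yaw 1.571
```

step_arm(
  steps=[
    [0.085,0.025,-0.021,0,0],
    [0.085,0.06,-0.05,0,0],
    [0.085,0.095,-0.08,0,0],
    [0.085,0.13,-0.11,0,0],
    [0.085,0.165,-0.14,0,0],
    [0.085,0.195,-0.165,0,0],
    [0.085,0.212,-0.178,0,0],
    [0.085,0.212,-0.178,0,0],
  ],
)

```text
time: 22.75
ee_pos: [435.6, -78.7, 190.4]
ee_rot: [0.706, 0.708, 0.001, 0.0]
force: [0.3, 0.0, -0.3]
width: 84.9
```

```bash
cat >> h.py <<'E'
from scipy.optimize import least_squares
def circ(p):
    f=lambda a:np.hypot(p[:,0]-a[0],p[:,1]-a[1])-a[2]
    r=least_squares(f,[*p[:,:2].mean(0),32],loss="soft_l1");print("circle",r.x.round(1),"n",len(p),"rms",np.sqrt(np.mean(r.fun**2)).round(2))
E
python3 - <<'E'
from h import *
d=shot("wrist","w13");P=wcloud(d)
circ(comp(P,440,-82,50,81,95)); circ(comp(P,440,-82,50,83,95))
circ(comp(P,628,-94.5,60,31,45)); print(read_state()["ee_pos"])
d=dict(np.load("w12.npz"));P=wcloud(d);circ(comp(P,628,-94.5,60,32,45));circ(comp(P,440,-82,50,82,95))
d=dict(np.load("w11.npz"));P=wcloud(d);circ(comp(P,628,-94.5,60,32,45))
d=dict(np.load("w8.npz"));P=wcloud(d);circ(comp(P,628,-94.5,60,32,45))
E
```

```text
circle [435.  -79.5  31.5] n 942 rms 0.99
circle [435.3 -79.5  31.6] n 770 rms 0.91
circle [628.1 -93.8  40.4] n 352 rms 2.4
[436.59247516 -79.4991685  190.34965602]
circle [628.  -94.8  40.1] n 758 rms 1.37
circle [436.  -80.4  31.7] n 483 rms 1.1
circle [627.9 -95.3  40.1] n 1316 rms 1.45
circle [627.8 -95.1  40.1] n 1634 rms 1.41
```

View pics/w13.png

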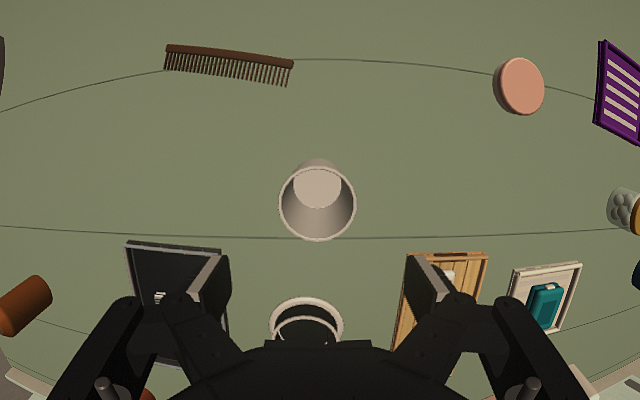

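The wrist view shows the tumbler centred between the fingers at (318,203), and both steel tools in their tray. The fit gives the tumbler at (435.3,-79.6) and the holder at (628,-95).

step_arm(
  steps=[
    [0.085,0,-0.0012,0.03,0],
    [0.085,0,-0.0012,0.065,0],
    [0.085,0,-0.0012,0.1,0],
    [0.085,0,-0.0012,0.125,0],
    [0.085,0,-0.0012,0.138,0],
    [0.085,0,-0.0012,0.143,0],
    [0.085,0,-0.0012,0.143,0],
  ],
)

```text
time: 23.5
ee_pos: [435.9, -80.7, 46.5]
ee_rot: [0.707, 0.707, -0.001, -0.0]
force: [0.4, -0.1, 0.8]
width: 85.0
```

Run:
```python
from h import *
go(435.3,-79.6,47,np.radians(90))
```

```text
shift m [ 0.0011 -0.0006 -0.0005] turn -0.001 j6 -1.74 ee [435.9 -80.7  46.5] yaw 1.57
```

step_arm(
  steps=[
    [0.075,0.001,-0.0005,0,0],
    [0.065,0.001,-0.0005,0,0],
    [0.055,0.001,-0.0005,0,0],
    [0.05,0.001,-0.0005,0,0],
    [0.05,0.001,-0.0005,0,0],
    [0.05,0.001,-0.0005,0,0],
    [0.05,0.001,-0.0005,0,0],
  ],
)

```text
time: 24.2
ee_pos: [436.8, -79.2, 48.4]
ee_rot: [0.707, 0.707, 0.001, 0.001]
force: [-0.9, 0.6, 6.4]
width: 63.1
```

step_arm(
  steps=[
    [0.05,0,0,-0.02,0],
    [0.05,0,0,-0.05,0],
    [0.05,0,0,-0.065,0],
    [0.05,0,0,-0.065,0],
    [0.05,0,0,-0.065,0],
  ],
)

```text
time: 24.7
ee_pos: [434.8, -79.1, 111.5]
ee_rot: [0.707, 0.707, 0.0, -0.0]
force: [-0.8, -0.3, -2.0]
width: 63.2
```

Run:
```python
from h import *
go(628,-95,110,np.radians(90))
d=shot("wrist","w14");P=wcloud(d)
s=read_state()["ee_pos"];p=comp(P,s[0],s[1],50,142,162);circ(p);print(np.percentile(p[:,2],[50,90,98]))
```

```text
shift m [-0.0158  0.1932  0.0013] turn -0.001 j6 -1.75 ee [434.8 -79.1 111.5] yaw 1.57
circle [433.2 -79.7  31.9] n 4902 rms 3.49
[147.11584386 155.07258383 160.85179918]
```

step_arm(
  steps=[
    [0.05,-0.002,0.025,0,0],
    [0.05,-0.005,0.06,0,0],
    [0.05,-0.008,0.1,0,0],
    [0.05,-0.012,0.14,0,0],
    [0.05,-0.014,0.17,0,0],
    [0.05,-0.0158,0.19,0.005,0],
    [0.05,-0.0158,0.193,0.01,0],
    [0.05,-0.0158,0.193,0.01,0],
  ],
)

```text
time: 25.55
ee_pos: [627.1, -95.0, 98.9]
ee_rot: [0.707, 0.707, -0.002, -0.002]
force: [-0.8, -0.2, -1.3]
width: 63.2
```

Run:
```python
from h import *
d=shot("wrist","w15");P=wcloud(d);s=read_state()["ee_pos"]
go(628,-95,90,np.radians(90))
K=d["intrinsics"]
for z in(135,140,143): 
    p=P[(P[...,2]>z)&(P[...,2]<165)&(abs(P[...,0]-s[0])<40)&(abs(P[...,1]-s[1])<30)];circ(p)
p=comp(P,628,-95,60,32,40);circ(p)
# sleeve front silhouette
```

```text
shift m [0.     0.001  0.0101] turn -0.0 j6 -1.67 ee [627.  -95.  100.1] yaw 1.57
circle [625.8 -95.4  31.2] n 562 rms 0.76
circle [660.3 -95.3  54.1] n 78 rms 0.48
circle [660.3 -95.3  54.1] n 78 rms 0.48
circle [627.9 -94.3  40.1] n 1183 rms 1.24
```

View pics/w15.png

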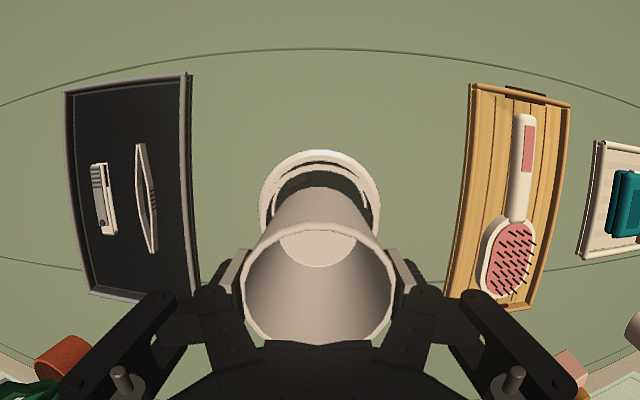

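The wrist view shows the tumbler held over the holder ring (320,195), with the clippers, tweezers, brush and case all in place. I nudge +2 mm in x and come down to just above the lip.

step_arm(
  steps=[
    [0.05,0.0003,0.002,0.008,0],
    [0.05,0.0003,0.002,0.014,0],
    [0.05,0.0003,0.002,0.017,0],
    [0.05,0.0003,0.002,0.017,0],
  ],
)

```text
time: 26.0
ee_pos: [629.7, -94.7, 84.5]
ee_rot: [0.707, 0.707, -0.0, -0.0]
force: [0.1, 0.1, -0.8]
width: 63.3
```

step_arm(
  steps=[
    [0.05,0,0,0.003,0],
    [0.05,0,0,0.006,0],
    [0.05,0,0,0.009,0],
    [0.05,0,0,0.011,0],
    [0.05,0,0,0.011,0],
  ],
)

```text
time: 26.5
ee_pos: [629.9, -94.4, 74.3]
ee_rot: [0.707, 0.707, -0.0, -0.0]
force: [-3.3, 3.1, 2.4]
width: 63.1
```

step_arm(
  steps=[
    [0.05,0.0005,-0.0007,0.002,0.08],
    [0.05,0.0005,-0.0007,0.004,0.16],
    [0.05,0.0005,-0.0007,0.006,0.08],
    [0.05,0.0005,-0.0007,0.008,0],
    [0.05,0.0005,-0.0007,0.01,-0.08],
    [0.05,0.0005,-0.0007,0.01,-0.08],
  ],
)

```text
time: 27.1
ee_pos: [630.3, -94.5, 64.8]
ee_rot: [0.678, 0.735, 0.0, 0.001]
force: [-0.8, 0.9, 3.7]
width: 63.2
```

step_arm(
  steps=[
    [0.05,0,0,0.002,0.08],
    [0.05,0,0,0.004,0.16],
    [0.05,0,0,0.006,0.24],
    [0.05,0,0,0.0075,0.16],
    [0.05,0,0,0.009,0.08],
    [0.05,0,0,0.009,0.08],
  ],
)

```text
time: 27.7
ee_pos: [630.1, -94.3, 55.4]
ee_rot: [0.707, 0.707, 0.0, 0.0]
force: [-0.7, 0.4, 3.1]
width: 62.9
```

step_arm(
  steps=[
    [0.05,0,0,0.001,0.08],
    [0.05,0,0,0.002,0.15],
    [0.05,0,0,0.002,0.07],
    [0.05,0,0,0.002,0],
    [0.05,0,0,0.002,0],
  ],
)

```text
time: 28.2
ee_pos: [630.4, -94.8, 54.5]
ee_rot: [0.708, 0.707, 0.0, 0.001]
force: [-2.4, -0.1, 6.1]
width: 63.2
```

step_arm(
  steps=[
    [0.05,0,0,0.001,0.08],
    [0.05,0,0,0.002,0.15],
    [0.05,0,0,0.002,0.07],
    [0.05,0,0,0.002,0],
    [0.05,0,0,0.002,0],
  ],
)

```text
time: 28.7
ee_pos: [631.6, -95.0, 54.4]
ee_rot: [0.707, 0.707, 0.001, 0.002]
force: [-3.8, 0.4, 14.2]
width: 63.1
```

Stiff stop at the expected height (54.4 mm, force rising to 14 N). I release, rise, and check.

step_arm(
  steps=[
    [0.05,0,-0.001,-0.003,0],
    [0.066,0,-0.001,-0.003,0],
    [0.085,0,-0.001,-0.003,0],
    [0.085,0,-0.001,-0.003,0],
    [0.085,0,-0.001,-0.01,0],
    [0.085,0,-0.001,-0.05,0],
    [0.085,0,-0.001,-0.09,0],
    [0.085,0,-0.001,-0.12,0],
  ],
)

```text
time: 29.5
ee_pos: [629.3, -94.6, 174.5]
ee_rot: [0.707, 0.707, 0.001, 0.001]
force: [0.3, 0.5, 0.1]
width: 84.9
```

step_arm(
  steps=[
    [0.085,0,-0.03,-0.02,0],
    [0.085,0,-0.07,-0.03,0],
    [0.085,0,-0.1,-0.03,0],
    [0.085,0,-0.12,-0.03,0],
    [0.085,0,-0.12,-0.03,0],
    [0.085,0,-0.12,-0.03,0],
  ],
)

```text
time: 30.1
ee_pos: [508.8, -94.3, 201.8]
ee_rot: [0.707, 0.707, 0.0, 0.0]
force: [0.0, 0.1, -0.6]
width: 84.8
```

Run:
```python
from h import *
d=shot("wrist","w16");P=wcloud(d)
p=comp(P,628,-95,50,80,105);print("tumbler rim z",np.percentile(p[:,2],[50,90,98]).round(1));circ(p)
rim=comp(P,628,-95,60,31,40);print("holder rim z",np.median(rim[:,2]).round(1))
q=p[p[:,2]>84];A=np.c_[q[:,:2]-q[:,:2].mean(0),np.ones(len(q))];print("tilt fit",np.linalg.lstsq(A,q[:,2],rcond=None)[0].round(3))
d=shot("top","t2");P=cloud(d)
for n,x,y,r,lo,hi in(("jar",452,409,55,10,90),("brush",627,82,110,17.5,40),("case",616,267,70,23,50),("tumb",628,-95,50,80,110)): print(n);rect(comp(P,x,y,r,lo,hi))
a=cv2.resize(d["color"][105:245,190:470],None,fx=2.85,fy=2.85,interpolation=cv2.INTER_CUBIC)
cv2.imwrite("pics/t2c.png",a[:,:,::-1])
```

```text
tumbler rim z [89.1 91.3 91.9]
circle [627.3 -94.7  31.4] n 1146 rms 0.98
holder rim z 34.5
tilt fit [-9.0000e-03 -2.0000e-03  8.9179e+01]
jar
540 c [454.8 413.6] size [61.2 62.6] ang 10.9 mean [452.2 408.5] z50/90/98 [66.5 70.2 72.1]
brushTraceback (most recent call last):
  File "<stdin>", line 7, in <module>
  File "h.py", line 25, in comp
    k,l,st,_=cv2.connectedComponentsWithStats(m);i=1+st[1:,4].argmax();return P[l==i]
                                                     ~~~~~~~~~~~~~~~^^
ValueError: attempt to get argmax of an empty sequence
```

View pics/w16.png

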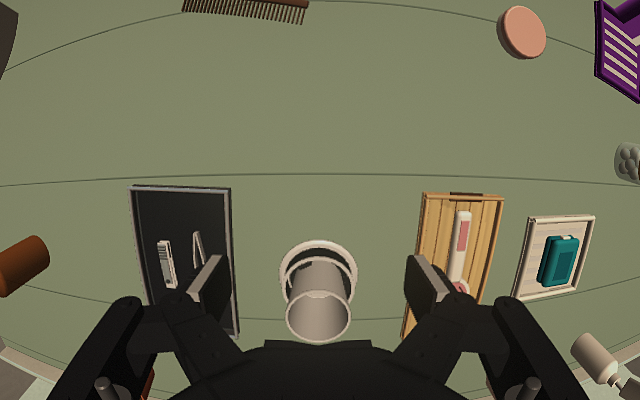

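View pics/t2.png

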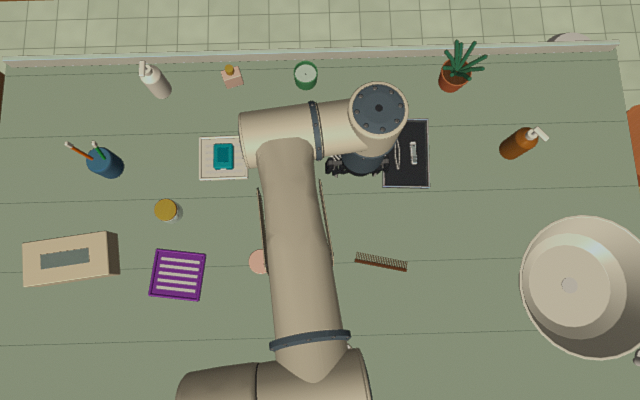

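The wrist and top views show every item in its place, the jar standing at (167,211), and the arm clear. One last like-for-like check of rim height before handing in.

Run:
```python
from h import *
P=wcloud(dict(np.load("w13.npz")));a=comp(P,435,-80,50,81,95)[:,2];f=P[(abs(P[...,0]-435)<60)&(P[...,1]>-20)&(P[...,1]<40)][:,2]
P=wcloud(dict(np.load("w16.npz")));b=comp(P,628,-95,50,87,101)[:,2];g=P[(abs(P[...,0]-530)<40)&(abs(P[...,1]+95)<60)&(P[...,2]<12)][:,2]
print(np.percentile(a,[25,50,75,90]).round(1),np.median(f),np.percentile(b,[25,50,75,90]).round(1),np.nanmedian(g))
P=wcloud(dict(np.load("w12.npz")));c=comp(P,436,-80,50,81,95)[:,2];print(np.percentile(c,[50,75,90]))
```

```text
[83.3 83.9 84.4 84.8] 1.688329387219545 [89.4 90.5 91.1 91.6] 0.17002030858970865
[83.88237457 84.57108268 85.11373646]
```

The rim rose 6.6 mm against an expected 6.0, which is within noise but not conclusive. Time is plentiful, so I regrip and press once more with a twist.

step_arm(
  steps=[
    [0.085,0,0.03,0,0],
    [0.085,0,0.07,0.01,0],
    [0.085,0,0.1,0.02,0],
    [0.085,0,0.118,0.03,0],
    [0.085,0,0.119,0.06,0],
    [0.085,0,0.119,0.095,0],
    [0.085,0,0.119,0.125,0],
    [0.085,0,0.119,0.14,0],
  ],
)

```text
time: 31.0
ee_pos: [626.4, -94.2, 56.7]
ee_rot: [0.707, 0.707, -0.002, -0.002]
force: [0.1, 0.7, 0.2]
width: 84.8
```

step_arm(
  steps=[
    [0.085,0,0,0.003,0],
    [0.065,0,0,0.003,0],
    [0.05,0,0,0.003,0],
    [0.05,0,0,0.003,0],
    [0.05,0,0,0.003,0],
    [0.05,0,0,0.003,0],
  ],
)

```text
time: 31.6
ee_pos: [628.6, -94.3, 59.0]
ee_rot: [0.707, 0.707, 0.001, 0.001]
force: [2.6, -0.4, -1.1]
width: 62.4
```

step_arm(
  steps=[
    [0.05,0,0,0.001,0.08],
    [0.05,0,0,0.002,0.16],
    [0.05,0,0,0.003,0.24],
    [0.05,0,0,0.004,0.16],
    [0.05,0,0,0.005,0.08],
    [0.05,0,0,0.005,0],
    [0.05,0,0,0.005,0],
  ],
)

```text
time: 32.3
ee_pos: [630.3, -95.0, 58.4]
ee_rot: [0.706, 0.708, 0.002, 0.003]
force: [-2.2, 0.8, 17.0]
width: 62.9
```

Pressing with 17 N while twisting moved it no further, so it is seated. Release and retreat.

step_arm(
  steps=[
    [0.05,0,0,-0.005,0],
    [0.066,0,0,-0.005,0],
    [0.085,0,0,-0.005,0],
    [0.085,0,0,-0.005,0],
    [0.085,0,0,-0.015,0],
    [0.085,0,0,-0.05,0],
    [0.085,0,0,-0.09,0],
    [0.085,0,0,-0.12,0],
  ],
)

```text
time: 33.1
ee_pos: [628.3, -94.6, 176.5]
ee_rot: [0.707, 0.707, 0.001, 0.001]
force: [-0.5, -0.5, 0.6]
width: 85.1
```

step_arm(
  steps=[
    [0.085,0,-0.03,-0.02,0],
    [0.085,0,-0.07,-0.03,0],
    [0.085,0,-0.1,-0.03,0],
    [0.085,0,-0.12,-0.03,0],
    [0.085,0,-0.12,-0.03,0],
    [0.085,0,-0.12,-0.03,0],
  ],
)

```text
time: 33.7
ee_pos: [507.9, -94.3, 204.1]
ee_rot: [0.707, 0.707, 0.001, 0.001]
force: [-0.1, 0.1, -0.1]
width: 85.5
```

Run:
```python
from h import *
d=shot("wrist","w17");P=wcloud(d);b=comp(P,628,-95,50,87,101);print(np.percentile(b[:,2],[25,50,75,90]).round(1));circ(b)
job_done()
```

```text
[90.1 91.3 92.  92.5]
circle [626.7 -94.9  31.6] n 743 rms 1.04
the job is handed in; nothing more can be done
```

I handed the job in at about 34 s, well under the 134 s limit. I placed, in this order: brush in the bamboo tray, case in the white dish, tweezers then clippers side by side in the steel tray, and the tumbler in its holder. Each was lowered to contact before release, and the last pictures show every item in place. The jar was not touched and still stands where it was.

- **Case and brush:** after release both measured flat and centred in their trays.
- **Tweezers and clippers:** my height measurement of these picked up the gripper, so I relied on the pictures. They show the two well apart in the tray.
- **Tumbler:** the evidence on seating disagrees slightly.
  - **Force:** it stopped hard at the expected depth, and a second 17 N push with a twist moved it only about 0.6 mm.
  - **Depth camera:** its rim read 90.5 mm and then 91.3 mm after that second push, against an ideal 90 mm. I put this down to camera error, which is about 2 mm, and did not check further.
- **Failed check:** the final top-view brush measurement failed because the arm blocked the view.

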